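# Casting flasks over the mounted waxes

## Robot

A 6-joint arm with a two-finger parallel gripper is mounted at the origin on the work surface. World frame = base frame: x ahead of the robot, y to its left, z up, the work surface at z = 0. Lengths are in m, angles in degrees, forces in N, time in s.
With the tool pointing down it reaches from about 0.325 to 0.75 m from the base axis. Payload 7.6 kg.
Tool frame: the origin (TCP) lies midway between the tips of the shut fingers; the grasp point (between the pads) lies 19 mm behind it; z points along the fingers, y is the line along which they close (so a half turn about z gives the same grasp; the last joint's range is limited). The gripper opens to 85 mm and grips with 20 to 120 N. Pads are 22 mm wide; open, the fingers measure 114 mm over their backs; the gripper's body (76 mm by 85 mm) begins 54 mm behind the grasp point. The pads swing forward as they close: fully open they stand 13 mm farther back than shut.
Start: joints at [69.884, 2.991, 80.254, -0, 96.75, -4.028], TCP at [0.145, 0.504, 0.231] pointing down, gripper open.
Joint ranges: [-166.34, 166.34], [-52.06, 124.39], [6.96, 135.62], [-60.46, 240.46], [14.63, 156.25], [-167.68, 167.68]. Speed limits (degrees/s): [147.25, 147.25, 172.46, 180, 180, 180].

## Interface

Orientations are given as [roll, pitch, yaw] about the fixed x, y, z axes, in that order (R = Rz(yaw) Ry(pitch) Rx(roll)).
In Python, from workcell import sensors, eyes, order gives the robot as it stands. The module is installed in compiled form; this text tells all that it offers.
- The arm moves only by the tool jog_arm, never from a script. Its argument "increments" is a list that holds one entry, the list of rows, each a list of 7 numbers: the shift along the tool's x, y, z each as a share of 30 cm, from -1 to 1, then the turn, a rotation vector about the tool's x, y, z each as a share of 45 degrees, from -1 to 1, then the opening, from -1 (shut) to 1 (fully open). In form: [[[dx, dy, dz, ax, ay, az, claw], ...]]. A call has 1 to 8 rows; each row is the pose to reach, as a shift and turn from the pose commanded when the call began, along the tool's axes at that moment; what a row does not reach only later rows make up. A row lasts 1/12 s, in which the tool goes at most 41.7 mm and 7.16 degrees, less where a joint would pass 70% of its speed; a pose out of reach is approached as far as the arm can. A call with a number of a shift or a turn outside -1 to 1 is refused whole. A call with a gripper value outside its range is refused whole. The fingers move at their own pace and stop on an object; "newtons" is the grip in N (left out, the last holds). Time passes only in rows, so rows that repeat a pose let the fingers close. It gives the time, the measured TCP pose, the force, the opening and the grip force at its end, in the units of the state.
- sensors.sense(): the state, without advancing time (a new reading comes with each control period).
- eyes.grab_frame(name): name is "scene" or "top"; returns the picture (480x640x3 uint8, red, green, blue); there is no depth.
- eyes.get_calibration(name): a dict with "fovy" (degrees; the focal length in pixels is half the picture's height over the tangent of half this angle, whatever the lens; pixels are square), "cx", "cy" (the principal point, pixels), "world_from_camera" (4x4, takes a point from camera to world coordinates). Camera axes: x right, y down, z forward; pixel columns grow to the right and rows downward; lengths in m; the calibration is good to about 2 mm. A picture is of the moment at which its call begins. get_calibration takes no time and is no camera call.
- order.job_done(): hands the job in; it is judged then, once.
The state is a dict: "clock": time; "joints": joint angles; "qvel": joint speeds; "joint_torque": joint torques, N m; "position": TCP position; "ee_rot": TCP orientation; "contact_force": force on the tool from outside, world axes, zero at the start; "ft_torque": the same for the moment, N m; "opening": finger opening in m; "grasp_force": force on a finger pad.
Only numpy, scipy, OpenCV 4.12 (cv2) and the standard library are available. Lean on these libraries where they do the work, as an engineer would, in place of code of your own. Each camera call takes 0.05 s, during which the arm holds its last target. There are 200 camera calls.

## Task

The waxes are mounted and ready for investing. Take the four open steel casting flasks one after another and lower each over the wax on the rubber sprue base of its own size, so that it stands upright, fully down on the base inside its rim. Do not knock the fragile waxes, do not drop a flask, and leave the closed tin and the mixing bowl where they stand.

Things in the scene. Friction and masses are not known exactly. Their poses are not given: they have to be found in the camera images.
- flask_38: Casting flask, the smallest of four: a plain stainless-steel tube open at both ends, 38 mm outside diameter, wall 2.5 mm, 52 mm high, about 110 g, loose, standing upright on the bench. Origin: centre of its underside; z up along the tube; yaw does not matter.
- flask_46: Casting flask, the second smallest of four: a plain stainless-steel tube open at both ends, 46 mm outside diameter, wall 2.5 mm, 60 mm high, about 160 g, loose, standing upright on the bench. Origin: centre of its underside; z up along the tube; yaw does not matter.
- flask_55: Casting flask, the second largest of four: a plain stainless-steel tube open at both ends, 55 mm outside diameter, wall 2.5 mm, 70 mm high, about 230 g, loose, standing upright on the bench. Origin: centre of its underside; z up along the tube; yaw does not matter.
- flask_65: Casting flask, the largest of four: a plain stainless-steel tube open at both ends, 65 mm outside diameter, wall 2.5 mm, 80 mm high, about 320 g, loose, standing upright on the bench. Origin: centre of its underside; z up along the tube; yaw does not matter.
- base_38: Rubber sprue base of the 38 mm flask, smallest of four: a dish 60 mm across, fixed. Its floor (the flask stands on it) is 6 mm above the bench; rim top at 16 mm, its inner side sloping from 55 mm diameter at the top to 43 at the floor. On its centre stands fragile green wax (wax_38) up to z = 46 mm, a small pendant on a stem, 8 mm in radius. Origin: centre of underside; z up.
- base_46: Rubber sprue base of the 46 mm flask, second smallest of four: a dish 68 mm across, fixed. Its floor (the flask stands on it) is 6 mm above the bench; rim top at 16 mm, its inner side sloping from 63 mm diameter at the top to 51 at the floor. On its centre stands fragile green wax (wax_46) up to z = 54 mm, a ring on a stem, 11 mm in radius. Origin: centre of underside; z up.
- base_55: Rubber sprue base of the 55 mm flask, second largest of four: a dish 77 mm across, fixed. Its floor (the flask stands on it) is 6 mm above the bench; rim top at 16 mm, its inner side sloping from 72 mm diameter at the top to 60 at the floor. On its centre stands fragile green wax (wax_55) up to z = 64 mm, a stem with 8 leaf pendants, 17 mm in radius. Origin: centre of underside; z up.
- base_65: Rubber sprue base of the 65 mm flask, largest of four: a dish 87 mm across, fixed. Its floor (the flask stands on it) is 6 mm above the bench; rim top at 16 mm, its inner side sloping from 82 mm diameter at the top to 70 at the floor. On its centre stands fragile green wax (wax_65) up to z = 74 mm, a stem with 8 rings, 20 mm in radius. Origin: centre of underside; z up.
- tin: Bystander: a closed aluminium tin with a screw lid, 54 mm diameter, 56 mm high, 250 g, loose, standing among the flasks. Origin: centre of its underside. Not to be moved.
- bowl: Bystander: a round dark-grey rubber mixing bowl, 100 mm across its rim, 50 mm high, 300 g, loose, standing among the bases. Origin: centre of its underside. Not to be moved.
There are look-alikes about, which are no part of the job. Leave any purple look-alike of the flask_46 alone.

How it is judged:
By the outcome, as a careful person would: the job done as asked, in the order asked, and still so for the second after the job is handed in, with the robot touching nothing.
It also fails if it takes over 112 s, if anything falls off the work surface, if the arm or the gripper's body presses on something with over 40 N, if the wrist force passes 120 N, or if a joint passes its speed limit or range.

## Working session

There is one attempt and no reset: what is moved stays moved. The work goes in short steps, Python scripts to look and compute and a tool call to move; the robot and the scene stay as the last step left them, time stands still between calls to the robot, and variables do not carry over. Pictures are saved under pics/ and viewed, at most 14 in all, crops included, and the job is handed in when it is done.

Besides the shell and the picture viewer there is one more tool, called by a JSON object that holds its "fn" and its "kwargs". jog_arm: Moves the arm, as the interface text tells. Shift numbers are shares of 30 cm and turn numbers shares of 45 degrees, none past 1 either way. Its arguments: {"type":"object","properties":{"increments":{"type":"array"},"newtons":{"type":"number"}},"required":["increments"]}

```bash
mkdir -p pics; python3 - <<'E'
from workcell import sensors, eyes
import cv2
for n in ("scene","top"):
    cv2.imwrite(f"pics/{n}0.png",cv2.cvtColor(eyes.grab_frame(n),cv2.COLOR_RGB2BGR))
    print(n,eyes.get_calibration(n))
print(sensors.sense())
E
```

```text
scene {'fovy': 55.997985996881305, 'cx': 320.5091186919435, 'cy': 225.541361439943, 'world_from_camera': array([[-0.49979334,  0.56950556, -0.65258719,  1.09397457],
       [ 0.86612043,  0.3342523 , -0.37163261,  0.33250165],
       [ 0.00648193, -0.7509586 , -0.66031748,  0.65660458],
       [ 0.        ,  0.        ,  0.        ,  1.        ]])}
top {'fovy': 56.960739132562395, 'cx': 306.360003091987, 'cy': 239.5688247339886, 'world_from_camera': array([[ 0.00704504, -0.99447574,  0.10473003,  0.40649186],
       [-0.9998569 , -0.00861628, -0.01455786,  0.01012752],
       [ 0.01537982, -0.10461248, -0.99439413,  0.77159799],
       [ 0.        ,  0.        ,  0.        ,  1.        ]])}
{'clock': 0.1, 'joints': array([ 6.98823764e+01,  3.02374722e+00,  8.03053656e+01, -8.39942150e-04,
        9.67490371e+01, -4.02874586e+00]), 'qvel': array([ 0.01521456, -0.13661557, -0.03944634, -0.0481377 , -0.03701476,
       -0.05771639]), 'joint_torque': array([ 8.88564409e-04, -3.82580316e+01, -3.60987711e+01, -8.01971464e-05,
        4.76078523e-03,  4.15225963e-05]), 'position': array([0.14539344, 0.50419952, 0.23057157]), 'ee_rot': array([-1.79921985e+02, -4.65837860e-03,  1.63911021e+02]), 'contact_force': array([-0.89854997, -0.63444801, -0.68137901]), 'ft_torque': array([ 0.00677541,  0.04473513, -0.02305124]), 'grasp_force': 0.0, 'opening': 0.08532924601758299}
```

View pics/scene0.png

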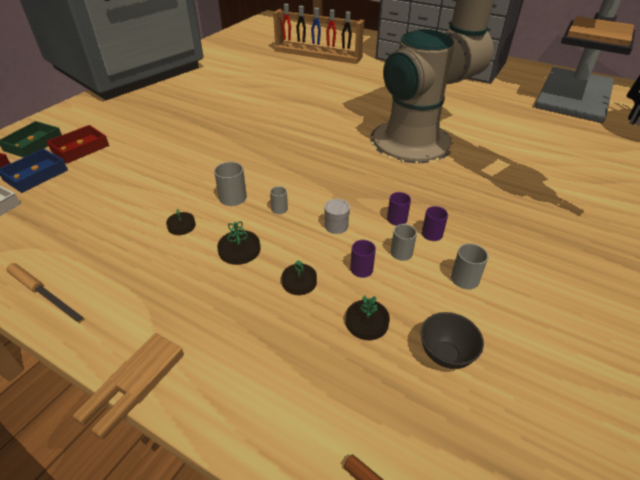

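View pics/top0.png

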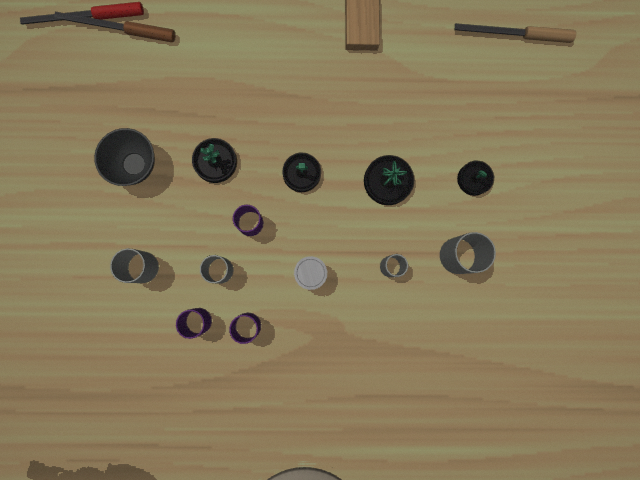

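The top view shows, at pixel (column, row):
- **Bases:** base_55 (214,160), base_46 (302,172), base_65 (389,180), base_38 (476,178)
- **Bystanders:** bowl (125,157), tin (311,273)
- **Flask candidates:** steel tubes at (135,265), (217,269), (394,266) and (470,253). Purple look-alikes at (248,220), (193,322) and (245,327), to be left alone.

By size, the steel tubes are flask_55, flask_46, flask_38 and flask_65, in that order. I'll check this in close crops.

```bash
python3 - <<'E'
import cv2
im=cv2.imread("pics/top0.png")
for n,(x,y,w,h) in dict(a=(90,130,200,150),b=(280,130,220,150)).items():
    c=cv2.resize(im[y:y+h,x:x+w],None,fx=800/w if n=='a' else 3.6,fy=4 if n=='a' else 3.6,interpolation=cv2.INTER_CUBIC)
    c=cv2.convertScaleAbs(c,alpha=1.5,beta=15)
    cv2.imwrite(f"pics/crop_{n}.png",c)
E
```

```text
(no output)
```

View pics/crop_a.png

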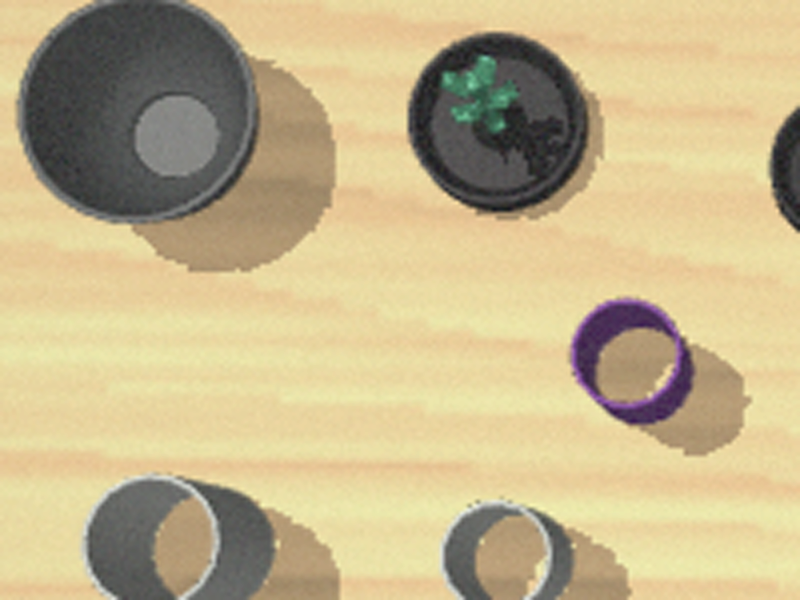

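View pics/crop_b.png

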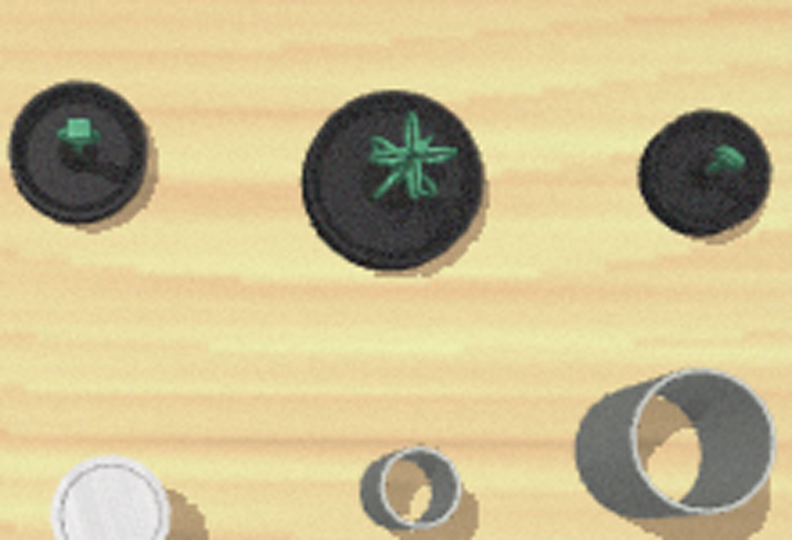

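The crops confirm the four bright steel rims and that the purple tube is clearly different. Next I'll fit positions by silhouette, comparing measured areas with the known sizes in both cameras.

```bash
cat > h.py <<'E'
import numpy as np, cv2
from scipy.optimize import least_squares
from workcell import eyes
def proj(cal,P):
    M=np.linalg.inv(cal["world_from_camera"]); q=P@M[:3,:3].T+M[:3,3]
    f=240/np.tan(np.radians(cal["fovy"]/2))
    return np.c_[cal["cx"]+f*q[:,0]/q[:,2],cal["cy"]+f*q[:,1]/q[:,2]]
T=np.linspace(0,2*np.pi,120,endpoint=False)
def hull(cal,x,y,d,z0,z1):
    P=np.vstack([np.c_[x+d/2*np.cos(T),y+d/2*np.sin(T),0*T+z] for z in (z0,z1)])
    return cv2.convexHull(proj(cal,P).astype(np.float32))
def cm(h):
    m=cv2.moments(h); return np.array([m['m10'],m['m01']])/m['m00']
def fit(cal,c,d,z0,z1):
    r=least_squares(lambda p:cm(hull(cal,*p,d,z0,z1))-c,[.45,0],x_scale=.1,diff_step=1e-3)
    return r.x,cv2.contourArea(hull(cal,*r.x,d,z0,z1))
def seg(im,px,kind,r=38):
    hsv=cv2.cvtColor(im,cv2.COLOR_BGR2HSV); 
    if kind=='b': m=(im.max(2)<85)|((hsv[...,0]>50)&(hsv[...,0]<95)&(hsv[...,1]>70))
    else: m=hsv[...,1]<62
    m=m.astype(np.uint8)*255
    k=np.zeros_like(m); cv2.circle(k,px,r,255,-1); m&=k
    m=cv2.morphologyEx(m,cv2.MORPH_OPEN,np.ones((2,2)))
    n,l,s,_=cv2.connectedComponentsWithStats(m)
    i=1+s[1:,4].argmax()
    pts=np.argwhere(l==i)[:,::-1].astype(np.float32)
    # pixel squares' corners
    pts=np.vstack([pts+o for o in np.array([[-.5,-.5],[.5,-.5],[-.5,.5],[.5,.5]],np.float32)])
    h=cv2.convexHull(pts); return cm(h),cv2.contourArea(h),h
E
python3 - <<'E'
from h import *
D=dict(f38=('f',38,0,52,(394,266),(279,200)),f46=('f',46,0,60,(217,269),(403,242)),f55=('f',55,0,70,(135,265),(469,266)),f65=('f',65,0,80,(468,253),(230,183)),
 b38=('b',60,0,16,(476,178),(181,224)),b46=('b',68,0,16,(302,172),(299,279)),b55=('b',77,0,16,(214,160),(368,319)),b65=('b',87,0,16,(389,180),(239,246)),tin=('f',54,0,56,(311,273),(337,216)))
for n in("top","scene"):
    cal=eyes.get_calibration(n); im=cv2.imread(f"pics/{n}0.png"); ov=cv2.resize(im,None,fx=2,fy=2)
    for k,(t,d,a,b,p1,p2) in D.items():
        c,A,h=seg(im,p1 if n=="top" else p2,t,36 if n=='top' else 30)
        # waxes poke out of the rims in the scene view: only roughly fitted there
        xy,A2=fit(cal,c,d/1e3,a/1e3,b/1e3); print(n,k,xy.round(4),"area ratio",round(A/A2,3))
        cv2.polylines(ov,[((h+.5)*2).astype(int)],1,(0,0,255)); cv2.polylines(ov,[((hull(cal,*xy,d/1e3,a/1e3,b/1e3)+.5)*2).astype(int)],1,(255,255,0))
    cv2.imwrite(f"pics/ov_{n}.png",ov[200:700,160:1040][:, :800] if n=="top" else ov[280:720,300:1000])
E
```

```text
top f38 [ 0.4406 -0.1493] area ratio 1.002
top f46 [0.4319 0.1469] area ratio 1.014
top f55 [0.4362 0.2809] area ratio 1.016
top f65 [ 0.4605 -0.2682] area ratio 1.007
top b38 [ 0.5975 -0.301 ] area ratio 1.03
top b46 [0.6042 0.0067] area ratio 1.019
top b55 [0.6243 0.1602] area ratio 1.017
top b65 [ 0.5923 -0.147 ] area ratio 1.02
top tin [ 0.4268 -0.0086] area ratio 1.064
scene f38 [ 0.444  -0.1445] area ratio 0.825
scene f46 [0.4337 0.1511] area ratio 0.914
scene f55 [0.4398 0.2862] area ratio 0.894
scene f65 [ 0.4641 -0.2633] area ratio 0.894
scene b38 [ 0.6011 -0.297 ] area ratio 0.978
scene b46 [0.608  0.0105] area ratio 0.994
scene b55 [0.6268 0.1641] area ratio 1.027
scene b65 [ 0.5927 -0.1453] area ratio 1.065
scene tin [ 0.4277 -0.0046] area ratio 0.908
```

View pics/ov_top.png

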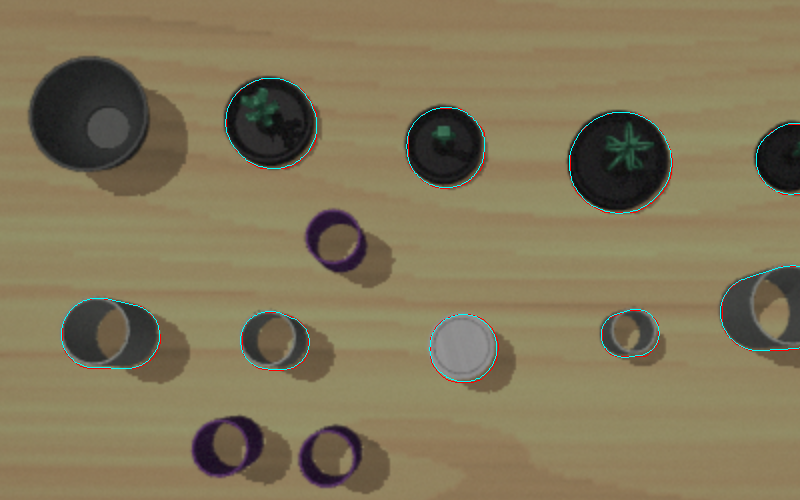

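View pics/ov_scene.png

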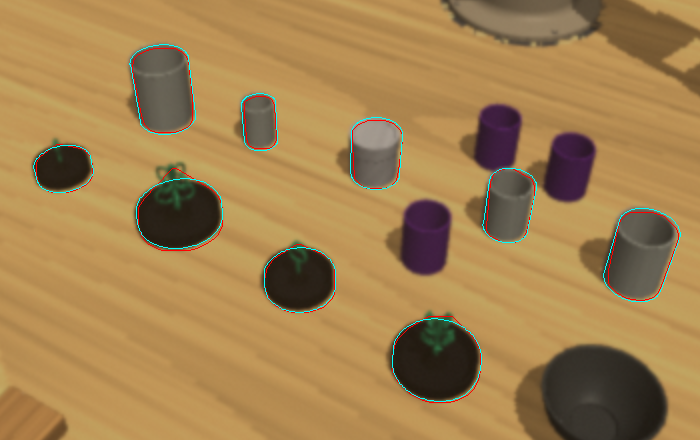

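Both cameras agree within a near-constant offset of about 4 mm, which fits the calibration tolerance. I'll use the mean, then refine it by centring flask_38 with two crossed grips.

```bash
cat > go.py <<'E'
import sys, numpy as np
from scipy.spatial.transform import Rotation as R
from workcell import sensors
def inc(x,y,z,yaw,p=None,verbose=1):
    s=sensors.sense(); R0=R.from_euler('xyz',s['ee_rot'],degrees=True)
    d=R0.inv().apply(np.array([x,y,z])-s['position'])/.3
    t=np.degrees((R0.inv()*R.from_euler('xyz',[180,0,yaw],degrees=True)).as_rotvec())/45
    print((x,y,z),d.round(3),t.round(3))
if __name__=="__main__":
    s=sensors.sense(); print(s['clock'].__round__(2),s['position'].round(4),s['ee_rot'].round(2),s['joints'].round(1))
    for a in sys.argv[1:]: inc(*map(float,a.split(',')))
E
python3 go.py .244,.287,.2,180 .343,.07,.16,180 .442,-.147,.1,180
```

```text
0.1 [0.1454 0.5042 0.2306] [-179.92   -0.    163.91] [69.9  3.  80.3 -0.  96.7 -4. ]
(0.244, 0.287, 0.2) [-0.516 -0.604  0.103] [-0.002 -0.    -0.358]
(0.343, 0.07, 0.16) [-1.034 -1.208  0.237] [-0.002 -0.    -0.358]
(0.442, -0.147, 0.1) [-1.552 -1.811  0.438] [-0.002 -0.    -0.358]
```

{"fn": "jog_arm", "kwargs": {"increments": [[[-0.516,-0.604,0.1,0,0,-0.358,1],[-0.516,-0.604,0.1,0,0,-0.358,1],[-0.516,-0.604,0.1,0,0,-0.358,1],[-0.516,-0.604,0.1,0,0,-0.358,1],[-0.516,-0.604,0.1,0,0,-0.358,1],[-0.516,-0.604,0.1,0,0,-0.358,1]]], "newtons": 40}}

```text
clock: 0.6
position: [0.2442, 0.2851, 0.2005]
ee_rot: [-180.0, -0.0, -180.0]
contact_force: [0.9, -0.2, 0.3]
opening: 0.0854
grasp_force: 0.0
```

{"fn": "jog_arm", "kwargs": {"increments": [[[-0.33,-0.72,0.1,0,0,0,1],[-0.33,-0.72,0.1,0,0,0,1],[-0.33,-0.72,0.1,0,0,0,1],[-0.33,-0.72,0.1,0,0,0,1],[-0.33,-0.72,0.1,0,0,0,1],[-0.33,-0.72,0.1,0,0,0,1],[-0.33,-0.72,0.1,0,0,0,1]]]}}

```text
clock: 1.18
position: [0.3439, 0.0672, 0.1702]
ee_rot: [-179.9, -0.1, 179.6]
contact_force: [0.2, -0.7, -0.0]
opening: 0.0852
grasp_force: 0.0
```

```bash
python3 go.py .442,-.147,.1,180 .442,-.147,.014,180
```

```text
1.18 [0.3439 0.0672 0.1702] [-1.7990e+02 -7.0000e-02  1.7964e+02] [ 5.10e+00 -2.57e+01  1.12e+02 -1.00e-01  9.38e+01 -8.46e+01]
(0.442, -0.147, 0.1) [-0.332 -0.712  0.235] [-0.002 -0.002 -0.008]
(0.442, -0.147, 0.014) [-0.332 -0.711  0.521] [-0.002 -0.002 -0.008]
```

{"fn": "jog_arm", "kwargs": {"increments": [[[-0.332,-0.712,0.235,0,0,-0.008,1],[-0.332,-0.712,0.235,0,0,-0.008,1],[-0.332,-0.712,0.235,0,0,-0.008,1],[-0.332,-0.712,0.235,0,0,-0.008,1],[-0.332,-0.712,0.235,0,0,-0.008,1],[-0.332,-0.712,0.235,0,0,-0.008,1],[-0.332,-0.712,0.235,0,0,-0.008,1],[-0.332,-0.712,0.235,0,0,-0.008,1]]]}}

```text
clock: 1.85
position: [0.4422, -0.1425, 0.0992]
ee_rot: [179.9, -0.2, -179.7]
contact_force: [1.2, -0.4, 0.6]
opening: 0.0852
grasp_force: 0.0
```

```bash
python3 go.py .442,-.147,.014,180
```

```text
1.85 [ 0.4422 -0.1425  0.0992] [ 179.89   -0.2  -179.75] [ -22.4   -1.7  100.3    0.    81.6 -112.7]
(0.442, -0.147, 0.014) [-0.    -0.016  0.284] [ 0.002 -0.004  0.006]
```

{"fn": "jog_arm", "kwargs": {"increments": [[[0,0,0.1,0,0,0,1],[0,0,0.2,0,0,0,1],[0,0,0.284,0,0,0,1],[0,0,0.284,0,0,0,1],[0,0,0.284,0,0,0,1],[0,0,0.284,0,0,0,1],[0,0,0.284,0,0,0,-0.5],[0,0,0.284,0,0,0,-0.5]]]}}

```text
clock: 2.52
position: [0.444, -0.1423, 0.0176]
ee_rot: [-179.9, 0.2, -179.6]
contact_force: [0.2, -0.2, 0.2]
opening: 0.064
grasp_force: 0.0
```

{"fn": "jog_arm", "kwargs": {"increments": [[[0,0,0,0,0,0,-0.5],[0,0,0,0,0,0,-0.5],[0,0,0,0,0,0,-0.5],[0,0,0,0,0,0,-0.5],[0,0,0,0,0,0,-0.5],[0,0,0,0,0,0,-0.5]]], "newtons": 30}}

```text
clock: 3.02
position: [0.4433, -0.1424, 0.0167]
ee_rot: [-180.0, 0.1, -179.6]
contact_force: [-1.8, 1.3, 5.5]
opening: 0.0377
grasp_force: 29.6
```

{"fn": "jog_arm", "kwargs": {"increments": [[[0,0,0,0,0,0,1],[0,0,0,0,0,0,1],[0,0,0,0,0,0,1],[0,0,-0.3,0,0,0,1],[0,0,-0.3,0,0,0,1],[0,0,-0.3,0,0,0,1],[0.33,0,-0.4,0,0,0,1],[0.33,0,-0.4,0,0,0,1]]]}}

```text
clock: 3.68
position: [0.3623, -0.1423, 0.1288]
ee_rot: [179.9, -0.2, -179.5]
contact_force: [-0.6, -1.0, 1.5]
opening: 0.0856
grasp_force: 0.0
```

{"fn": "jog_arm", "kwargs": {"increments": [[[0.2,0,0,0,0,0,1],[0.2,0,0,0,0,0,1],[0.2,0,0,0,0,0,1]]]}}

```text
clock: 3.93
position: [0.3009, -0.143, 0.1296]
ee_rot: [-180.0, 0.0, -179.7]
contact_force: [1.0, -0.1, 0.7]
opening: 0.0854
grasp_force: 0.0
```

```bash
python3 - <<'E'
from h import *
for n,p,r in(("top",(394,266),36),("scene",(279,200),22)):
    im=cv2.cvtColor(eyes.grab_frame(n),cv2.COLOR_RGB2BGR); cv2.imwrite(f"pics/{n}1.png",im)
    c,A,h=seg(im,p,'f',r); xy,A2=fit(eyes.get_calibration(n),c,.038,0,.052); print(n,xy.round(4),A/A2,c)
a,b=[cv2.imread(f"pics/{n}1.png") for n in("top","scene")]
cv2.imwrite("pics/c1.png",np.hstack([cv2.resize(a[200:340,320:480],None,fx=2.4,fy=2.4),cv2.resize(b[140:280,200:360],None,fx=2.4,fy=2.4)]))
E
python3 go.py .442,-.142,.15,180
```

```text
top [ 0.4404 -0.1437] 1.0013616594513821 [391.38217338 266.4508547 ]
scene [ 0.4439 -0.1385] 0.8311326417592696 [281.7688172  201.34722222]
4.03 [ 0.3032 -0.1432  0.1301] [-1.7996e+02  1.1000e-01 -1.7968e+02] [ -31.6  -27.5  117.8    0.    89.6 -121.9]
(0.442, -0.142, 0.15) [-0.463  0.002 -0.066] [-0.001  0.002  0.007]
```

View pics/c1.png

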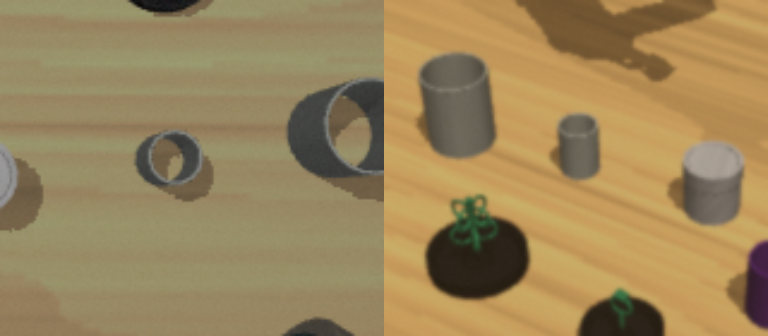

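The crop shows flask_38 upright and undisturbed at about (391,266). It was centred in the jaws at y = -0.1425, and the top camera reads -0.1437, so I'll correct the top-camera fits by about +1 mm. Going back to grip it.

{"fn": "jog_arm", "kwargs": {"increments": [[[-0.463,0,0,0,0,0,1],[-0.463,0,0,0,0,0,1],[-0.463,0,0,0,0,0,1],[-0.463,0,0,0,0,0,1],[-0.463,0,0,0,0,0,1],[-0.463,0,0.1,0,0,0,1],[-0.463,0,0.2,0,0,0,1],[-0.463,0,0.38,0,0,0,1]]]}}

```text
clock: 4.7
position: [0.4438, -0.1424, 0.0288]
ee_rot: [-179.9, 0.3, -179.6]
contact_force: [1.3, -1.0, -0.2]
opening: 0.0852
grasp_force: 0.0
```

{"fn": "jog_arm", "kwargs": {"increments": [[[0,0,0,0,0,0,1],[0,0,0,0,0,0,1],[0,0,0,0,0,0,-0.5],[0,0,0,0,0,0,-0.5],[0,0,0,0,0,0,-0.5],[0,0,0,0,0,0,-0.5],[0,0,0,0,0,0,-0.5],[0,0,0,0,0,0,-0.5]]], "newtons": 40}}

```text
clock: 5.37
position: [0.4431, -0.1424, 0.0302]
ee_rot: [-179.9, 0.2, -179.6]
contact_force: [-2.2, -0.4, 7.7]
opening: 0.0371
grasp_force: 39.5
```

```bash
python3 - <<'E'
from workcell import sensors;s=sensors.sense();print(s)
E
```

```text
{'clock': 5.3667, 'joints': array([-2.23792988e+01,  3.31861601e+00,  1.03870425e+02,  1.82093757e-02,
        7.26221498e+01, -1.12760852e+02]), 'qvel': array([-0.05575822,  0.01491301,  0.05556019,  0.12932177,  0.09592977,
       -0.01412955]), 'joint_torque': array([ -0.21520152, -30.85628986, -29.34846997,  -0.12870291,
        -0.56096256,  -0.04482947]), 'position': array([ 0.4430573 , -0.14243031,  0.03022691]), 'ee_rot': array([-179.94299407,    0.18083547, -179.62376641]), 'contact_force': array([-2.16328896, -0.3719906 ,  7.72043694]), 'ft_torque': array([ 0.24478978,  0.2195747 , -0.0308844 ]), 'grasp_force': 39.535250617191195, 'opening': 0.03714107096375373}
```

The grip is too high (TCP 30 mm), so I'll reopen, lower 14 mm and grip again.

{"fn": "jog_arm", "kwargs": {"increments": [[[0,0,0,0,0,0,0.6],[0,0,0,0,0,0,0.6],[0,0,0.046,0,0,0,0.6],[0,0,0.046,0,0,0,0.6],[0,0,0.046,0,0,0,-0.5],[0,0,0.046,0,0,0,-0.5],[0,0,0.046,0,0,0,-0.5],[0,0,0.046,0,0,0,-0.5]]]}}

```text
clock: 6.03
position: [0.4423, -0.1422, 0.015]
ee_rot: [-180.0, 0.1, -179.6]
contact_force: [-0.8, 0.5, 3.2]
opening: 0.0379
grasp_force: 40.3
```

{"fn": "jog_arm", "kwargs": {"increments": [[[0,0,0,0,0,0,-0.5],[0,0,-0.1,0,0,0,-0.5],[0,0,-0.2,0,0,0,-0.5],[0,0,-0.25,0,0,0,-0.5],[0,0,-0.25,0,0,0,-0.5],[0,0,-0.25,0,0,0,-0.5]]]}}

```text
clock: 6.53
position: [0.4421, -0.1421, 0.0894]
ee_rot: [-180.0, 0.1, -179.6]
contact_force: [-0.4, -0.2, -1.3]
opening: 0.0377
grasp_force: 40.7
```

```bash
python3 go.py .600,-.2998,.095,180
```

```text
6.53 [ 0.4421 -0.1421  0.0894] [-1.7998e+02  6.0000e-02 -1.7962e+02] [ -22.4   -1.3  101.2    0.    80.1 -112.8]
(0.6, -0.2998, 0.095) [-0.523 -0.529 -0.018] [-0.     0.001  0.008]
```

{"fn": "jog_arm", "kwargs": {"increments": [[[0,0,-0.13,0,0,0,-0.5],[0,0,-0.16,0,0,0,-0.5],[-0.52,-0.529,-0.16,0,0,0.008,-0.5],[-0.52,-0.529,-0.16,0,0,0.008,-0.5],[-0.52,-0.529,-0.16,0,0,0.008,-0.5],[-0.52,-0.529,-0.16,0,0,0.008,-0.5],[-0.52,-0.529,-0.16,0,0,0.008,-0.5],[-0.52,-0.529,-0.16,0,0,0.008,-0.5]]]}}

```text
clock: 7.2
position: [0.6, -0.3027, 0.1324]
ee_rot: [179.9, -0.2, 179.9]
contact_force: [-1.3, -0.1, -1.4]
opening: 0.0376
grasp_force: 40.9
```

{"fn": "jog_arm", "kwargs": {"increments": [[[0,0,0,0,0,0,-0.5],[0,0,0,0,0,0,-0.5]]]}}

```text
clock: 7.37
position: [0.5985, -0.2998, 0.1342]
ee_rot: [179.9, -0.2, 180.0]
contact_force: [0.0, -0.2, -0.6]
opening: 0.0378
grasp_force: 40.9
```

```bash
python3 go.py .5992,-.2998,.024,180
```

```text
7.37 [ 0.5985 -0.2998  0.1342] [179.87  -0.2  179.99] [ -29.8   29.2   60.1    0.    90.9 -119.8]
(0.5992, -0.2998, 0.024) [-0.004 -0.001  0.367] [ 0.003 -0.004 -0.   ]
```

{"fn": "jog_arm", "kwargs": {"increments": [[[0,0,0.06,0,0,0,-0.5],[0,0,0.12,0,0,0,-0.5],[0,0,0.18,0,0,0,-0.5],[0,0,0.24,0,0,0,-0.5],[0,0,0.3,0,0,0,-0.5],[0,0,0.34,0,0,0,-0.5],[0,0,0.355,0,0,0,-0.5],[0,0,0.36,0,0,0,-0.5]]]}}

```text
clock: 8.03
position: [0.5982, -0.2989, 0.0282]
ee_rot: [179.9, -0.1, -180.0]
contact_force: [0.4, -1.4, -0.7]
opening: 0.038
grasp_force: 40.9
```

{"fn": "jog_arm", "kwargs": {"increments": [[[0,0,0.005,0,0,0,-0.5],[0,0,0.01,0,0,0,-0.5],[0,0,0.015,0,0,0,-0.5],[0,0,0.018,0,0,0,-0.5],[0,0,0.018,0,0,0,-0.5]]]}}

```text
clock: 8.45
position: [0.5991, -0.2998, 0.0241]
ee_rot: [-180.0, 0.0, -180.0]
contact_force: [0.5, -0.4, -1.6]
opening: 0.0378
grasp_force: 40.9
```

{"fn": "jog_arm", "kwargs": {"increments": [[[0,0,0.004,0,0,0,-0.5],[0,0,0.008,0,0,0,-0.5],[0,0,0.012,0,0,0,-0.5],[0,0,0.012,0,0,0,-0.5],[0,0,0.012,0,0,0,-0.5]]]}}

```text
clock: 8.87
position: [0.5992, -0.2998, 0.0211]
ee_rot: [-180.0, 0.0, -180.0]
contact_force: [-2.4, 1.5, 4.9]
opening: 0.0379
grasp_force: 41.2
```

Contact came at the expected height, so flask_38 is seated. Releasing and rising.

{"fn": "jog_arm", "kwargs": {"increments": [[[0,0,0,0,0,0,0.2],[0,0,0,0,0,0,0.5],[0,0,0,0,0,0,0.5],[0,0,-0.1,0,0,0,0.6],[0,0,-0.2,0,0,0,0.6],[0,0,-0.33,0,0,0,1],[0,0,-0.43,0,0,0,1],[0,0,-0.43,0,0,0,1]]]}}

```text
clock: 9.53
position: [0.6016, -0.3012, 0.1584]
ee_rot: [-179.6, 0.7, -180.0]
contact_force: [0.6, -0.3, 1.2]
opening: 0.0855
grasp_force: 0.0
```

```bash
python3 go.py .516,-.07,.15,180 .433,.148,.15,180
```

```text
9.53 [ 0.6016 -0.3012  0.1584] [-179.62    0.67 -179.98] [ -29.7   28.2   58.7    0.    92.4 -119.8]
(0.516, -0.07, 0.15) [0.285 0.771 0.02 ] [-0.008  0.015  0.   ]
(0.433, 0.148, 0.15) [0.562 1.498 0.011] [-0.008  0.015  0.   ]
```

{"fn": "jog_arm", "kwargs": {"increments": [[[0.277,0.746,0,0,0,0,1],[0.277,0.746,0,0,0,0,1],[0.277,0.746,0,0,0,0,1],[0.277,0.746,0,0,0,0,1],[0.277,0.746,0,0,0,0,1],[0.277,0.746,0,0,0,0,1],[0.277,0.746,0,0,0,0,1]]]}}

```text
clock: 10.12
position: [0.5144, -0.0715, 0.1492]
ee_rot: [179.9, -0.0, -179.7]
contact_force: [0.6, -0.5, -0.7]
opening: 0.0857
grasp_force: 0.0
```

{"fn": "jog_arm", "kwargs": {"increments": [[[0.277,0.746,0,0,0,0,1],[0.277,0.746,0,0,0,0,1],[0.277,0.746,0,0,0,0,1],[0.277,0.746,0,0,0,0,1],[0.277,0.746,0,0,0,0,1],[0.277,0.746,0,0,0,0,1],[0.277,0.746,0,0,0,0,1],[0.277,0.746,0,0,0,0,1]]]}}

```text
clock: 10.78
position: [0.4324, 0.1487, 0.1492]
ee_rot: [-180.0, 0.0, -179.8]
contact_force: [0.6, -0.7, 0.0]
opening: 0.0853
grasp_force: 0.0
```

```bash
python3 go.py .4329,.1481,.02,180
```

```text
10.78 [0.4324 0.1487 0.1492] [-1.7999e+02  2.0000e-02 -1.7981e+02] [ 14.4  -5.8  98.3  -0.   87.5 -75.8]
(0.4329, 0.1481, 0.02) [-0.002 -0.002  0.431] [-0.     0.     0.004]
```

{"fn": "jog_arm", "kwargs": {"increments": [[[-0.002,-0.002,0.12,0,0,0,1],[-0.002,-0.002,0.24,0,0,0,1],[-0.002,-0.002,0.36,0,0,0,1],[-0.002,-0.002,0.43,0,0,0,1],[-0.002,-0.002,0.43,0,0,0,1],[-0.002,-0.002,0.43,0,0,0,1],[-0.002,-0.002,0.43,0,0,0,-0.5],[-0.002,-0.002,0.43,0,0,0,-0.5]]]}}

```text
clock: 11.45
position: [0.4349, 0.1472, 0.0225]
ee_rot: [179.9, 0.2, 180.0]
contact_force: [0.9, 0.1, 0.9]
opening: 0.064
grasp_force: 0.0
```

{"fn": "jog_arm", "kwargs": {"increments": [[[0,0,0,0,0,0,-0.5],[0,0,0,0,0,0,-0.5],[0,0,0,0,0,0,-0.5],[0,0,0,0,0,0,-0.5],[0,0,0,0,0,0,-0.5]]]}}

```text
clock: 11.87
position: [0.4344, 0.1474, 0.0222]
ee_rot: [180.0, 0.2, -180.0]
contact_force: [-1.0, -0.5, 4.4]
opening: 0.0447
grasp_force: 40.3
```

```bash
python3 go.py
```

```text
11.87 [0.4344 0.1474 0.0222] [ 179.97    0.19 -179.97] [ 14.1   3.  105.3  -0.   71.6 -75.9]
```

{"fn": "jog_arm", "kwargs": {"increments": [[[0,0,-0.1,0,0,0,-0.5],[0,0,-0.22,0,0,0,-0.5],[0,0,-0.34,0,0,0,-0.5],[0,0,-0.43,0,0,0,-0.5],[-0.1,-0.08,-0.43,0,0,0,-0.5],[-0.2,-0.16,-0.43,0,0,0,-0.5],[-0.3,-0.24,-0.43,0,0,0,-0.5],[-0.4,-0.32,-0.43,0,0,0,-0.5]]]}}

```text
clock: 12.53
position: [0.5545, 0.0501, 0.1502]
ee_rot: [180.0, 0.1, -179.9]
contact_force: [1.1, 1.5, -1.0]
opening: 0.0447
grasp_force: 41.6
```

{"fn": "jog_arm", "kwargs": {"increments": [[[-0.1,-0.08,0,0,0,0,-0.5],[-0.174,-0.145,0,0,0,0,-0.5],[-0.174,-0.145,0,0,0,0,-0.5],[-0.174,-0.145,0,0,0,0,-0.5],[-0.174,-0.145,0,0,0,0,-0.5]]]}}

```text
clock: 12.95
position: [0.6051, 0.0082, 0.1494]
ee_rot: [180.0, -0.0, -180.0]
contact_force: [-0.7, -0.2, -0.6]
opening: 0.0448
grasp_force: 41.6
```

```bash
python3 go.py .6067,.0079,.033,180
```

```text
12.95 [0.6051 0.0082 0.1494] [ 1.7998e+02 -2.0000e-02 -1.7997e+02] [ -2.7  18.   72.7   0.   89.3 -92.8]
(0.6067, 0.0079, 0.033) [-0.005 -0.001  0.388] [ 0.001 -0.     0.001]
```

{"fn": "jog_arm", "kwargs": {"increments": [[[-0.003,0,0.06,0,0,0,-0.5],[-0.003,-0.001,0.12,0,0,0,-0.5],[-0.003,-0.001,0.18,0,0,0,-0.5],[-0.003,-0.001,0.24,0,0,0,-0.5],[-0.003,-0.001,0.3,0,0,0,-0.5],[-0.003,-0.001,0.35,0,0,0,-0.5],[-0.003,-0.001,0.38,0,0,0,-0.5],[-0.003,-0.001,0.39,0,0,0,-0.5]]]}}

```text
clock: 13.62
position: [0.605, 0.0085, 0.0311]
ee_rot: [180.0, -0.1, -179.9]
contact_force: [0.4, 1.2, -2.1]
opening: 0.0449
grasp_force: 41.6
```

{"fn": "jog_arm", "kwargs": {"increments": [[[0,0,0.005,0,0,0,-0.5],[0,0,0.008,0,0,0,-0.5],[0,0,0.011,0,0,0,-0.5],[0,0,0.014,0,0,0,-0.5],[0,0,0.014,0,0,0,-0.5],[0,0,0.014,0,0,0,-0.5]]]}}

```text
clock: 14.12
position: [0.6066, 0.0074, 0.0285]
ee_rot: [180.0, 0.0, -180.0]
contact_force: [-0.1, 0.6, -1.3]
opening: 0.0447
grasp_force: 41.6
```

{"fn": "jog_arm", "kwargs": {"increments": [[[0,0,0.003,0,0,0,-0.5],[0,0,0.005,0,0,0,-0.5],[0,0,0.007,0,0,0,-0.5],[0,0,0.007,0,0,0,-0.5],[0,0,0.007,0,0,0,-0.5]]]}}

```text
clock: 14.53
position: [0.6068, 0.0074, 0.0282]
ee_rot: [-180.0, 0.1, -180.0]
contact_force: [-7.1, 0.2, 9.5]
opening: 0.0448
grasp_force: 42.8
```

Contact again came at the expected height (z +6 mm from the pick). Releasing and moving to flask_55.

{"fn": "jog_arm", "kwargs": {"increments": [[[0,0,0,0,0,0,0.3],[0,0,0,0,0,0,0.6],[0,0,0,0,0,0,0.6],[0,0,-0.1,0,0,0,0.7],[0,0,-0.2,0,0,0,0.8],[0,0,-0.32,0,0,0,1],[0,0,-0.43,0,0,0,1],[0,0,-0.43,0,0,0,1]]]}}

```text
clock: 15.2
position: [0.6095, 0.0073, 0.1637]
ee_rot: [-180.0, 0.8, -180.0]
contact_force: [0.9, -0.4, 1.6]
opening: 0.0855
grasp_force: 0.0
```

{"fn": "jog_arm", "kwargs": {"increments": [[[0.565,0.916,0,0,0,0,1],[0.565,0.916,0,0,0,0,1],[0.565,0.916,0,0,0,0,1],[0.565,0.916,0,0,0,0,1],[0.565,0.916,0,0,0,0,1],[0.565,0.916,0,0,0,0,1],[0.565,0.916,0,0,0,0,1],[0.565,0.916,0,0,0,0,1]]]}}

```text
clock: 15.87
position: [0.4348, 0.2845, 0.1548]
ee_rot: [180.0, -0.0, -179.9]
contact_force: [0.6, 0.5, -0.7]
opening: 0.0853
grasp_force: 0.0
```

{"fn": "jog_arm", "kwargs": {"increments": [[[0,0,0,0,0,0,1],[0,0,0,0,0,0,1]]]}}

```text
clock: 16.03
position: [0.4359, 0.2834, 0.1548]
ee_rot: [-180.0, 0.0, -179.8]
contact_force: [0.8, -0.3, -0.7]
opening: 0.0854
grasp_force: 0.0
```

```bash
python3 go.py .4372,.2821,.028,180; python3 - <<'E'
from h import *
for n in("top","scene"):
    im=cv2.cvtColor(eyes.grab_frame(n),cv2.COLOR_RGB2BGR); cv2.imwrite(f"pics/{n}2.png",im)
a,b=[cv2.imread(f"pics/{n}2.png") for n in("top","scene")]
cv2.imwrite("pics/c2.png",np.vstack([cv2.resize(a[140:220,260:520],None,fx=3,fy=3),cv2.resize(b[190:300,140:400],None,fx=3,fy=3)]))
E
```

```text
16.03 [0.4359 0.2834 0.1548] [-1.800e+02  1.000e-02 -1.798e+02] [ 29.    4.3  87.7  -0.   88.  -61.2]
(0.4372, 0.2821, 0.028) [-0.004 -0.004  0.423] [-0.     0.     0.005]
```

View pics/c2.png

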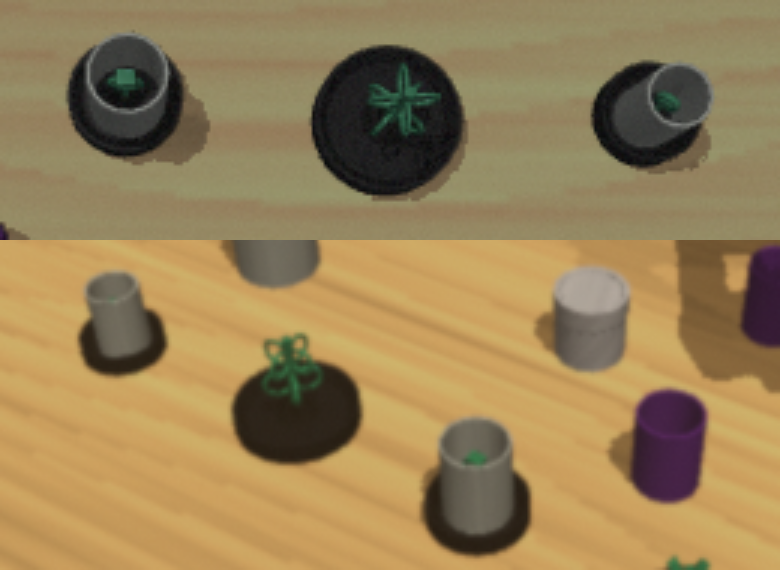

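Both flasks stand in their dishes with the waxes inside. I'll check numerically that their rims sit where upright, fully seated flasks would.

```bash
python3 - <<'E'
from h import *
for n in("top","scene"):
    cal=eyes.get_calibration(n); im=cv2.imread(f"pics/{n}2.png"); S=4; big=cv2.resize(im,None,fx=S,fy=S,interpolation=cv2.INTER_CUBIC); cr=[]
    dx,dy=(0,0) if n=="top" else (.003,.004)
    for (x,y,d,H,D) in((.5975,-.301,.038,.052,.060),(.6042,.0067,.046,.060,.068)):
        for (dd,z,col) in((d,.006+H,(0,0,255)),(D,.016,(255,255,0))):
            p=proj(cal,np.c_[x+dx+dd/2*np.cos(T),y+dy+dd/2*np.sin(T),0*T+z]); cv2.polylines(big,[((p+.5)*S).astype(np.int32)],1,col)
        u=((p.mean(0)+[0,-8])*S).astype(int); cr.append(big[u[1]-120:u[1]+120,u[0]-150:u[0]+150])
    globals()[n]=np.hstack(cr)
cv2.imwrite("pics/c3.png",np.vstack([top,scene]))
E
```

```text
(no output)
```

View pics/c3.png

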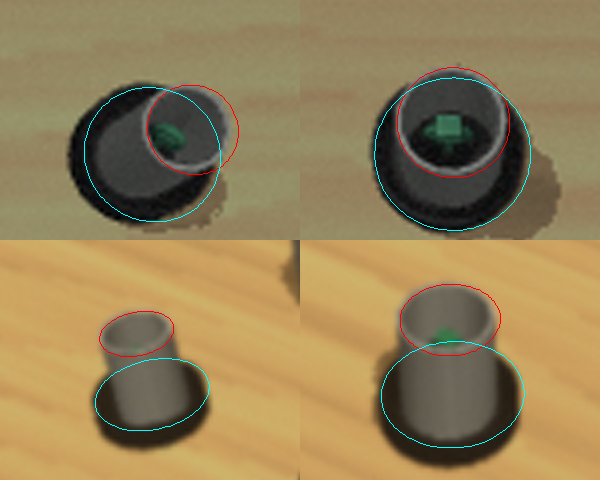

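```bash
python3 - <<'E'
from h import *
cal=eyes.get_calibration("top"); im=cv2.imread("pics/top2.png"); S=10; out=[]
for (x,y,d,H,X0,Y0) in((.5975,-.301,.038,.052,452,150),(.6042,.0067,.046,.060,278,145)):
    big=cv2.resize(im[Y0:Y0+50,X0:X0+55],None,fx=S,fy=S,interpolation=cv2.INTER_CUBIC)
    big=cv2.convertScaleAbs(big,alpha=2.2,beta=-20)
    g=cv2.cvtColor(im,cv2.COLOR_BGR2GRAY)[Y0:Y0+50,X0:X0+55].astype(float)
    # bright rim pixels: least squares circle
    gr=cv2.GaussianBlur(g,(3,3),0)
    def cost(p,n=3):
        c=0
        for dd,z in((d-.0025,.006+H),):
            q=proj(cal,np.c_[p[0]+dd/2*np.cos(T),p[1]+dd/2*np.sin(T),0*T+z])-[X0,Y0]
            c+=cv2.remap(gr.astype(np.float32),q[:,0].astype(np.float32)[None],q[:,1].astype(np.float32)[None],1).clip(0,125).mean()
        return c
    P=[(cost((x+a,y+b)),x+a,y+b) for a in np.arange(-.008,.0081,.0005) for b in np.arange(-.008,.0081,.0005)]
    best=max(P); print(best)
    for (dd,z,c) in((d,.006+H,(0,0,255)),(d,.006,(0,255,255))):
        q=(proj(cal,np.c_[best[1]+dd/2*np.cos(T),best[2]+dd/2*np.sin(T),0*T+z])-[X0,Y0]+.5)*S
        cv2.polylines(big,[q.astype(np.int32)],1,c)
    out.append(big)
cv2.imwrite("pics/c4.png",cv2.resize(np.hstack(out),(800,364)))
E
```

```text
(np.float32(105.16133), np.float64(0.5990000000000001), np.float64(-0.299))
(np.float32(99.85287), np.float64(0.6057), np.float64(0.007700000000000008))
```

View pics/c4.png

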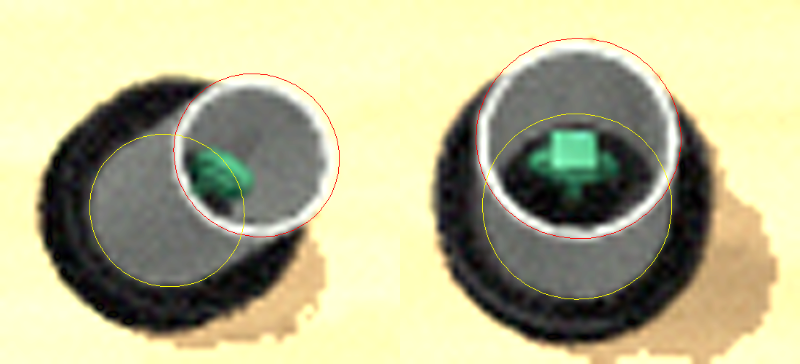

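The upright-flask model matches both images, with rim and foot circles on the tube outlines. Flask_38 and flask_46 are seated. Now flask_55.

{"fn": "jog_arm", "kwargs": {"increments": [[[-0.004,-0.004,0.12,0,0,0,1],[-0.004,-0.004,0.24,0,0,0,1],[-0.004,-0.004,0.36,0,0,0,1],[-0.004,-0.004,0.42,0,0,0,1],[-0.004,-0.004,0.42,0,0,0,1],[-0.004,-0.004,0.42,0,0,0,1],[-0.004,-0.004,0.42,0,0,0,-0.3],[-0.004,-0.004,0.42,0,0,0,-0.3]]]}}

```text
clock: 16.8
position: [0.4396, 0.2814, 0.0313]
ee_rot: [179.9, 0.2, 180.0]
contact_force: [-0.4, 0.9, 0.4]
opening: 0.0637
grasp_force: 0.0
```

{"fn": "jog_arm", "kwargs": {"increments": [[[0,0,0,0,0,0,-0.3],[0,0,0,0,0,0,-0.3],[0,0,0,0,0,0,-0.3],[0,0,0,0,0,0,-0.3],[0,0,0,0,0,0,-0.3]]]}}

```text
clock: 17.22
position: [0.4393, 0.2816, 0.0314]
ee_rot: [179.9, 0.2, -180.0]
contact_force: [-0.4, -0.9, 6.8]
opening: 0.0536
grasp_force: 41.9
```

```bash
python3 go.py
```

```text
17.22 [0.4393 0.2816 0.0314] [ 179.9     0.22 -179.98] [ 28.6  11.8  94.3  -0.   73.6 -61.4]
```

{"fn": "jog_arm", "kwargs": {"increments": [[[0,0,-0.1,0,0,0,-0.3],[0,0,-0.22,0,0,0,-0.3],[0,0,-0.34,0,0,0,-0.3],[0,0,-0.43,0,0,0,-0.3],[-0.1,-0.064,-0.43,0,0,0,-0.3],[-0.2,-0.128,-0.43,0,0,0,-0.3],[-0.3,-0.192,-0.43,0,0,0,-0.3],[-0.4,-0.256,-0.43,0,0,0,-0.3]]]}}

```text
clock: 17.88
position: [0.5591, 0.2034, 0.1588]
ee_rot: [180.0, 0.1, -179.9]
contact_force: [0.1, 1.5, -1.9]
opening: 0.053
grasp_force: 43.4
```

{"fn": "jog_arm", "kwargs": {"increments": [[[-0.1,-0.064,0,0,0,0,-0.3],[-0.2,-0.128,0,0,0,0,-0.3],[-0.227,-0.145,0,0,0,0,-0.3],[-0.227,-0.145,0,0,0,0,-0.3],[-0.227,-0.145,0,0,0,0,-0.3],[-0.227,-0.145,0,0,0,0,-0.3]]]}}

```text
clock: 18.38
position: [0.6252, 0.1617, 0.1582]
ee_rot: [180.0, -0.0, -179.9]
contact_force: [0.2, 0.9, -2.0]
opening: 0.0536
grasp_force: 43.3
```

```bash
python3 go.py .6274,.1614,.0425,180
```

```text
18.38 [0.6252 0.1617 0.1582] [ 1.7998e+02 -2.0000e-02 -1.7992e+02] [ 11.2  24.3  63.7   0.   92.  -78.9]
(0.6274, 0.1614, 0.0425) [-0.007 -0.001  0.386] [ 0.001 -0.     0.002]
```

{"fn": "jog_arm", "kwargs": {"increments": [[[-0.002,-0.001,0.06,0,0,0,-0.3],[-0.002,-0.001,0.12,0,0,0,-0.3],[-0.002,-0.001,0.18,0,0,0,-0.3],[-0.002,-0.001,0.24,0,0,0,-0.3],[-0.002,-0.001,0.3,0,0,0,-0.3],[-0.002,-0.001,0.35,0,0,0,-0.3],[-0.002,-0.001,0.38,0,0,0,-0.3],[-0.002,-0.001,0.386,0,0,0,-0.3]]]}}

```text
clock: 19.05
position: [0.6249, 0.1613, 0.0405]
ee_rot: [-180.0, -0.2, -179.9]
contact_force: [-1.2, -0.4, -2.0]
opening: 0.0536
grasp_force: 43.3
```

{"fn": "jog_arm", "kwargs": {"increments": [[[0,0,0.004,0,0,0,-0.3],[0,0,0.007,0,0,0,-0.3],[0,0,0.01,0,0,0,-0.3],[0,0,0.013,0,0,0,-0.3],[0,0,0.013,0,0,0,-0.3],[0,0,0.013,0,0,0,-0.3]]]}}

```text
clock: 19.55
position: [0.6269, 0.1605, 0.0387]
ee_rot: [180.0, 0.0, -180.0]
contact_force: [0.5, 0.9, -1.9]
opening: 0.0536
grasp_force: 43.4
```

{"fn": "jog_arm", "kwargs": {"increments": [[[0,0,0.003,0,0,0,-0.3],[0,0,0.006,0,0,0,-0.3],[0,0,0.008,0,0,0,-0.3],[0,0,0.008,0,0,0,-0.3],[0,0,0.008,0,0,0,-0.3]]]}}

```text
clock: 19.97
position: [0.627, 0.1605, 0.0375]
ee_rot: [180.0, 0.1, -180.0]
contact_force: [-3.9, -1.7, 5.8]
opening: 0.054
grasp_force: 44.1
```

{"fn": "jog_arm", "kwargs": {"increments": [[[0,0,0,0,0,0,0.5],[0,0,0,0,0,0,0.8],[0,0,0,0,0,0,0.8],[0,0,-0.1,0,0,0,0.8],[0,0,-0.2,0,0,0,0.9],[0,0,-0.32,0,0,0,1],[0,0,-0.43,0,0,0,1],[0,0,-0.43,0,0,0,1]]]}}

```text
clock: 20.63
position: [0.6296, 0.1611, 0.1741]
ee_rot: [179.8, 0.8, -180.0]
contact_force: [0.5, 0.3, 1.2]
opening: 0.0849
grasp_force: 0.0
```

{"fn": "jog_arm", "kwargs": {"increments": [[[0.276,-0.712,0,0,0,0,1],[0.276,-0.712,0,0,0,0,1],[0.276,-0.712,0,0,0,0,1],[0.276,-0.712,0,0,0,0,1],[0.276,-0.712,0,0,0,0,1],[0.276,-0.712,0,0,0,0,1],[0.276,-0.712,0,0,0,0,1]]]}}

```text
clock: 21.22
position: [0.5427, -0.057, 0.1649]
ee_rot: [-179.9, -0.0, 179.7]
contact_force: [-0.4, -0.1, -0.3]
opening: 0.0853
grasp_force: 0.0
```

{"fn": "jog_arm", "kwargs": {"increments": [[[0.276,-0.712,0,0,0,0,1],[0.276,-0.712,0,0,0,0,1],[0.276,-0.712,0,0,0,0,1],[0.276,-0.712,0,0,0,0,1],[0.276,-0.712,0,0,0,0,1],[0.276,-0.712,0,0,0,0,1],[0.276,-0.712,0,0,0,0,1],[0.276,-0.712,0,0,0,0,1]]]}}

```text
clock: 21.88
position: [0.4613, -0.2671, 0.1646]
ee_rot: [180.0, 0.0, 179.9]
contact_force: [0.4, -0.3, -0.6]
opening: 0.0857
grasp_force: 0.0
```

```bash
python3 go.py .461,-.267,.033,180
```

```text
21.88 [ 0.4613 -0.2671  0.1646] [1.7996e+02 1.0000e-02 1.7992e+02] [ -34.1    6.    84.7    0.    89.3 -124. ]
(0.461, -0.267, 0.033) [0.001 0.    0.439] [ 0.001  0.    -0.002]
```

{"fn": "jog_arm", "kwargs": {"increments": [[[0.003,0,0.1,0,0,0,1],[0.003,0,0.2,0,0,0,1],[0.003,0,0.3,0,0,0,1],[0.003,0,0.38,0,0,0,1],[0.003,0,0.43,0,0,0,1],[0.003,0,0.43,0,0,0,1],[0.003,0,0.43,0,0,0,1],[0.003,0,0.43,0,0,0,0]]]}}

```text
clock: 22.55
position: [0.4616, -0.2664, 0.0374]
ee_rot: [-179.9, 0.1, -179.9]
contact_force: [0.7, 0.3, 0.5]
opening: 0.0755
grasp_force: 0.0
```

{"fn": "jog_arm", "kwargs": {"increments": [[[0,0,0,0,0,0,0],[0,0,0,0,0,0,0],[0,0,0,0,0,0,0],[0,0,0,0,0,0,0],[0,0,0,0,0,0,0]]]}}

```text
clock: 22.97
position: [0.4618, -0.267, 0.0381]
ee_rot: [-179.9, 0.2, -180.0]
contact_force: [0.4, 2.6, 5.8]
opening: 0.0654
grasp_force: 44.8
```

```bash
python3 go.py
```

```text
22.97 [ 0.4618 -0.267   0.0381] [-179.93    0.22 -179.96] [-3.400e+01  1.300e+01  9.200e+01  1.000e-01  7.470e+01 -1.241e+02]
```

{"fn": "jog_arm", "kwargs": {"increments": [[[0,0,-0.1,0,0,0,0],[0,0,-0.22,0,0,0,0],[0,0,-0.34,0,0,0,0],[0,0,-0.43,0,0,0,0],[-0.1,0.092,-0.43,0,0,0,0],[-0.2,0.184,-0.43,0,0,0,0],[-0.3,0.276,-0.43,0,0,0,0],[-0.4,0.368,-0.43,0,0,0,0]]]}}

```text
clock: 23.63
position: [0.5813, -0.1551, 0.1654]
ee_rot: [-180.0, 0.0, 180.0]
contact_force: [1.2, -0.8, -2.0]
opening: 0.0652
grasp_force: 46.3
```

{"fn": "jog_arm", "kwargs": {"increments": [[[-0.02,0.02,0,0,0,0,0],[-0.039,0.036,0,0,0,0,0],[-0.039,0.036,0,0,0,0,0],[-0.039,0.036,0,0,0,0,0],[-0.039,0.036,0,0,0,0,0]]]}}

```text
clock: 24.05
position: [0.5912, -0.1467, 0.165]
ee_rot: [-180.0, -0.0, 179.9]
contact_force: [0.3, -0.1, -1.9]
opening: 0.065
grasp_force: 46.3
```

```bash
python3 go.py .5936,-.1458,.049,180
```

```text
24.05 [ 0.5912 -0.1467  0.165 ] [-1.7998e+02 -1.0000e-02  1.7993e+02] [ -17.4   18.1   70.7   -0.    91.1 -107.3]
(0.5936, -0.1458, 0.049) [-0.008  0.003  0.387] [-0.    -0.    -0.002]
```

{"fn": "jog_arm", "kwargs": {"increments": [[[-0.003,0.002,0.06,0,0,0,0],[-0.003,0.002,0.12,0,0,0,0],[-0.003,0.002,0.18,0,0,0,0],[-0.003,0.002,0.24,0,0,0,0],[-0.003,0.002,0.3,0,0,0,0],[-0.003,0.002,0.35,0,0,0,0],[-0.003,0.002,0.38,0,0,0,0],[-0.003,0.002,0.387,0,0,0,0]]]}}

```text
clock: 24.72
position: [0.5914, -0.1456, 0.0469]
ee_rot: [179.9, -0.2, 179.9]
contact_force: [-0.4, 0.5, -3.0]
opening: 0.065
grasp_force: 46.3
```

{"fn": "jog_arm", "kwargs": {"increments": [[[0,0,0.004,0,0,0,0],[0,0,0.007,0,0,0,0],[0,0,0.01,0,0,0,0],[0,0,0.013,0,0,0,0],[0,0,0.013,0,0,0,0],[0,0,0.013,0,0,0,0]]]}}

```text
clock: 25.22
position: [0.5931, -0.1449, 0.0453]
ee_rot: [-180.0, 0.0, -180.0]
contact_force: [-0.8, -0.1, -3.1]
opening: 0.065
grasp_force: 46.3
```

{"fn": "jog_arm", "kwargs": {"increments": [[[0,0,0.003,0,0,0,0],[0,0,0.006,0,0,0,0],[0,0,0.008,0,0,0,0],[0,0,0.008,0,0,0,0],[0,0,0.008,0,0,0,0]]]}}

```text
clock: 25.63
position: [0.5933, -0.145, 0.0443]
ee_rot: [-180.0, 0.1, -180.0]
contact_force: [-4.6, 0.7, 6.1]
opening: 0.0652
grasp_force: 47.1
```

Seated at the expected height. I'll release, rise, retreat toward the robot and check everything.

{"fn": "jog_arm", "kwargs": {"increments": [[[0,0,0,0,0,0,1],[0,0,0,0,0,0,1],[0,0,0,0,0,0,1],[0,0,-0.1,0,0,0,1],[0,0,-0.2,0,0,0,1],[0,0,-0.32,0,0,0,1],[0,0,-0.43,0,0,0,1],[0,0,-0.43,0,0,0,1]]]}}

```text
clock: 26.3
position: [0.5958, -0.1458, 0.1804]
ee_rot: [-179.8, 0.7, -180.0]
contact_force: [1.5, 0.2, 1.9]
opening: 0.0855
grasp_force: 0.0
```

{"fn": "jog_arm", "kwargs": {"increments": [[[0.85,0,-0.1,0,0,0,1],[0.85,0,-0.1,0,0,0,1],[0.85,0,-0.1,0,0,0,1],[0.85,0,-0.1,0,0,0,1],[0.85,0,-0.1,0,0,0,1],[0.85,0,-0.1,0,0,0,1],[0.85,0,-0.1,0,0,0,1],[0.85,0,-0.1,0,0,0,1]]]}}

```text
clock: 26.97
position: [0.337, -0.1453, 0.2024]
ee_rot: [-179.9, 0.2, 179.9]
contact_force: [0.8, 0.7, -0.3]
opening: 0.0856
grasp_force: 0.0
```

```bash
python3 - <<'E'
from h import *
out=[]
for n in("top","scene"):
    im=cv2.cvtColor(eyes.grab_frame(n),cv2.COLOR_RGB2BGR); cal=eyes.get_calibration(n); S=3
    big=cv2.convertScaleAbs(cv2.resize(im,None,fx=S,fy=S,interpolation=cv2.INTER_CUBIC),alpha=1.5)
    o=np.array([0,-.001]) if n=="top" else np.array([.0025,.004])
    for (x,y,d,H) in((.5992,-.2998,.038,.052),(.6066,.0074,.046,.060),(.627,.1605,.055,.07),(.5933,-.145,.065,.08)):
        for z,c in((.006+H,(0,0,255)),(.006,(0,255,255))):
            q=(proj(cal,np.c_[x+o[0]+d/2*np.cos(T),y+o[1]+d/2*np.sin(T),0*T+z])+.5)*S
            cv2.polylines(big,[q.astype(np.int32)],1,c)
    cr=big[120*S:220*S,90*S:510*S] if n=="top" else big[160*S:380*S,140*S:500*S]
    out.append(cr)
cv2.imwrite("pics/f_top.png",cv2.resize(out[0],(800,190*1)) if 0 else cv2.resize(out[0][:,330:],(800,int(300*800/930))))
cv2.imwrite("pics/f_scene.png",cv2.resize(out[1],(800,489)))
E
```

```text
(no output)
```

View pics/f_top.png

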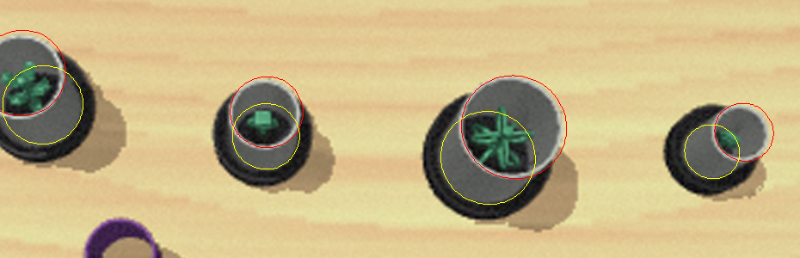

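View pics/f_scene.png

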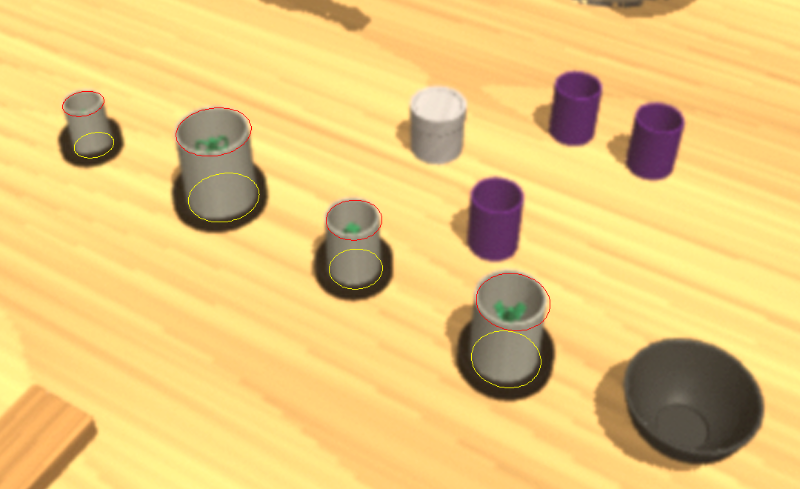

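Both views show all four flasks upright in their own dishes, with the waxes intact inside. Rims are within about a pixel of the seated model, and the tin, bowl and purple tubes look unmoved. Handing in.

```bash
python3 -c "
from workcell import order; print(order.job_done())"
```

```text
the job is handed in; nothing more can be done
None
```

All four flasks stand upright and fully down on their own bases over intact waxes, and the job was handed in at about 27 s of the 112 s allowed; the final pictures show the tin, bowl and purple tubes where they stood, and no verdict came back from the hand-in.

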